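Return the test tile to the sloping sample rack and close up the row

ROBOT

A 6-joint arm with a two-finger parallel gripper is mounted at the origin on the work surface. World frame = base frame: x ahead of the robot, y to its left, z up, the work surface at z = 0. Lengths are in m, angles in rad, forces in N, time in s.
With the tool pointing down it reaches from about 0.375 to 0.925 m from the base axis. Payload 5.7 kg.
Tool frame: the origin (TCP) lies at the very end of the fingers, on their centre line; the grasp point (between the pads) lies 19 mm behind it; z points along the fingers, y is the line along which they close (so a half turn about z gives the same grasp; the last joint's range is limited). The gripper opens to 85 mm and grips with 20 to 120 N. Pads are 22 mm wide; open, the fingers measure 114 mm over their backs; the gripper's body (76 mm by 85 mm) begins 54 mm behind the grasp point. The pads swing forward as they close: fully open they stand 13 mm farther back than shut.
Start: joints at [1.161, 0.359, 1.51, -0, 1.272, -0.115], TCP at [0.174, 0.574, 0.231] pointing down, gripper open.
Joint ranges: [-2.97, 2.97], [-1.01, 2.36], [0.21, 2.38], [-0.96, 4.11], [0.2, 2.71], [-2.98, 2.98]. Speed limits (rad/s): [2.39, 2.39, 3.14, 3.14, 3.14, 3.14].

INTERFACE

Orientations are given as [roll, pitch, yaw] about the fixed x, y, z axes, in that order (R = Rz(yaw) Ry(pitch) Rx(roll)).
In Python, from bench import r gives the robot as it stands. The module is installed in compiled form; this text tells all that it offers.
- The arm moves only by the shell command python3 -m inch 'ROWS' [FORCE]. ROWS is JSON, a list of rows, each a list of 7 numbers: the closure, from 0 (fully open) to 1 (shut), then the shift along the tool's x, y, z as a fraction of full scale, then the turn, a rotation vector about the tool's x, y, z as a fraction of full scale. In form: [[claw, tx, ty, tz, rx, ry, rz], ...]. A call has 1 to 8 rows; each row is the pose to reach, as a shift and turn from the pose commanded when the call began, along the tool's axes at that moment; what a row does not reach only later rows make up. Full scale, the value 1, is 0.25 m for a shift and pi/4 rad for a turn. A row lasts 1/8 s, in which the tool goes at most 62.5 mm and 10.7 degrees, less where a joint would pass 70% of its speed; a pose out of reach is approached as far as the arm can. A call with a number of a shift or a turn outside -1 to 1 is refused whole. A call with a gripper value outside its range is refused whole. The fingers move at their own pace and stop on an object; FORCE is the grip in N (left out, the last holds). Time passes only in rows, so rows that repeat a pose let the fingers close. It gives the time, the measured TCP pose, the force, the opening and the grip force at its end, in the units of the state.
- r.observe(): the state, without advancing time (a new reading comes with each control period).
- r.camera(name): name is "side" or "top"; returns the picture (420x560x3 uint8, red, green, blue); there is no depth.
- r.camera_params(name): a dict with "mtx" (3x3 intrinsics, pixels), "rvec" (rotation vector, rad) and "tvec" (3), from world to camera coordinates, as OpenCV has them. Camera axes: x right, y down, z forward; pixel columns grow to the right and rows downward; lengths in m; the calibration is good to about 2 mm. A picture is of the moment at which its call begins. camera_params takes no time and is no camera call.
- r.hand_in(): hands the job in; it is judged then, once.
The state is a dict: "time_s": time; "q": joint angles; "qd": joint speeds; "tau": joint torques, N m; "position": TCP position; "ee_rot": TCP orientation; "ft_force": force on the tool from outside, world axes, zero at the start; "torque": the same for the moment, N m; "opening": opening from 0.0 (shut) to 1.0 (fully open); "grasp_force": force on a finger pad.
Only numpy, scipy, OpenCV 4.12 (cv2) and the standard library are available. Lean on these libraries where they do the work, as an engineer would, in place of code of your own. Each camera call takes 0.05 s, during which the arm holds its last target. There are 200 camera calls.

TASK

Put the long test tile with the hole back on the lower ledge of the sloping glaze-sample rack: glazed face outward and hole at the top, lying flat on the board with its foot down on the ledge, as the next tile after the two already there. Then slide the row along so that all three tiles stand edge to edge with no gaps, tight against the end stop. The tiles chip: set yours down without dropping it and close the row gently, and leave the square tile, mug, jar and brush where they are.

Things in the scene. Friction and masses are not known exactly. Their poses are not given: they have to be found in the camera images.
- tile: the test tile to put back: flat stoneware 100 (x) x 58 (y) x 9 mm (z), 70 to 150 g, white glaze on top, a bare brown foot at its -x end, a 9 mm hole near its +x end. Starts lying on the bench, glaze up, hole end pointing roughly away from the robot. Origin: centre of the underside; z out of the glazed face, x towards the hole end. On the rack x points up the slope.
- tile_hole (a point): centre of the tile's hole on the glazed face, seen as a dark spot: 13 mm from the +x end, at x = +37, y = 0, z = +9 mm in the tile's frame.
- board: the rack's fixed sloping board, 25 degrees to the bench, facing the robot. Origin: inner corner of the lower ledge with the board's face, midway along, 50 mm above the bench. x up the slope, y along the ledge to the robot's left, z out of the face (face at z = 0). Spans y -167..165, x -12..274 mm. The lower ledge is a strip at x -12..0, 6 mm proud. Tiles do not slide down it by themselves.
- end_stop (a point): a point on the end stop, a fixed strip at the board's right-hand (-y) end, 18 mm proud of the face, that the lower row butts against. The point lies on the stop's inner face (board y = -155 mm) at board x = 50 mm, on the board's face. The board's other end is open.
- upper_ledge (a point): middle of the upper ledge's lower side on the board's face (board x = 146 mm, y = 0). That ledge, 12 mm wide and 6 mm proud, carries a full row of five like tiles screwed to the board (screw heads 12 mm proud of the face): fixed, not to be used.
- row1: a loose white tile, same size as the test tile (about 105 g), flat on the board, its foot on the lower ledge, its right edge 0 to 6 mm from the end stop. Origin: middle of its foot edge at the board's face. Its frame is level: y along the ledge like the board's, z up; it reaches from y = -29 to +29 mm.
- row2: the second loose tile on the lower ledge, like row1 but blue, left of row1 with a gap of 6 to 40 mm between them. Origin and axes as row1. Left of it the ledge is empty.
- square: bystander: a square white tile 58 x 58 x 9 mm, without a hole, lying on the bench; not part of this row. Origin: centre of its underside.
- mug: bystander: a blue mug, 80 mm wide, 95 mm high, handle to its +y. Origin: centre of its underside.
- jar: bystander: a white closed glaze jar, 68 mm wide, 85 mm high. Origin: centre of its underside.
- brush: bystander: a glaze brush 190 mm long lying on the bench along its x. Origin: at its underside near the middle.
There are look-alikes about, which are no part of the job. Leave any yellow look-alike of the tile alone. Leave any purple look-alike of the row2 alone.

How it is judged:
At the end, for the whole second after the job is handed in: The test tile lies flat on the board, hole up, square to the lower ledge with its foot within 3.5 mm of it, next to row2; the gaps end stop to row1, row1 to row2 and row2 to tile are each under about 1.7 mm; row1 and row2 lie flat with their feet on the ledge; all at rest and let go (angle between the z axis of tile and the z axis of board, either way round below 0.06 rad and angle between the x axis of tile and the x axis of board, either way round below 0.05 rad and x of tile_hole in the frame of board between 0.083 and 0.0905 m and z of tile_hole in the frame of board between 0.006 and 0.012 m and angle between the y axis of each of row1, row2 and the y axis of board, either way round below 0.05 rad and angle between each of row1, row2's own z axis and vertical below 0.06 rad and linear speed of each of tile, row1, row2 below 0.01 m/s and y of row1 in the frame of board below -0.1242 m and y of row2 in the frame of row1 between 0.055 and 0.0597 m and y of tile in the frame of row2 between 0.055 and 0.0597 m and x of row1 in the frame of board between -0.003 and 0.0035 m and x of row2 in the frame of board between -0.003 and 0.0035 m); the robot touches nothing.
It fails at once if the test tile is dropped (moves faster than 0.4 m/s with no finger touching it) (contact force between the fingers and tile below 0.1 N and linear speed of tile above 0.4 m/s).
It fails at once if the test tile is pressed against the rack with over 80 N (contact force between tile and rack above 80 N).
It fails at once if the test tile is pressed against the tile beside it with over 60 N (contact force between tile and row2 above 60 N).
It fails at once if a bystander (square tile, mug, jar, brush) is shifted by more than 20 mm (distance of any of square, mug, jar, brush from where it was at the start of the episode above 0.02 m).
It also fails if it takes over 51 s, if anything falls off the work surface, if the arm or the gripper's body presses on something with over 40 N, if the wrist force passes 120 N, or if a joint passes its speed limit or range.

## Working session

There is one attempt and no reset: what is moved stays moved. The work goes in short steps, Python scripts to look and compute and a shell command to move; the robot and the scene stay as the last step left them, time stands still between calls to the robot, and variables do not carry over. Pictures are saved under pics/ and viewed, at most 10 in all, crops included, and the job is handed in when it is done.

```bash
mkdir -p pics
python3 - <<'E'
from bench import r
import cv2
for n in ("top","side"):
    im=r.camera(n); cv2.imwrite(f"pics/{n}0.png",im[:,:,::-1]); 
    p=r.camera_params(n); R=cv2.Rodrigues(p["rvec"])[0]; print(n,p["mtx"].tolist(),(-R.T@p["tvec"].reshape(3)).round(3),R.round(2).tolist())
s=r.observe(); print(s)
E
```

```text
top [[412.7357779961366, 0.0, 278.9203097903971], [0.0, 412.7357779961366, 214.50914328216612], [0.0, 0.0, 1.0]] [0.286 0.044 1.379] [[-0.03, -1.0, -0.0], [-0.98, 0.03, -0.2], [0.2, -0.0, -0.98]]
side [[455.49380938453305, 0.0, 274.04695196248485], [0.0, 455.49380938453305, 212.20543268371856], [0.0, 0.0, 1.0]] [0.434 0.807 0.974] [[-0.99, -0.13, -0.01], [-0.09, 0.76, -0.65], [0.09, -0.64, -0.76]]
{'time_s': 0.1, 'q': array([ 1.16089111e+00,  3.59393698e-01,  1.51132126e+00,  2.00357958e-05,
        1.27252537e+00, -1.15066498e-01]), 'qd': array([ 0.00056012, -0.00208322, -0.00532929, -0.00113621,  0.00142135,
        0.00064253]), 'tau': array([-7.65952227e-04, -5.28649163e+01, -2.79351246e+01, -1.95376447e-04,
        4.97492409e-03, -1.03577499e-06]), 'position': array([0.17408528, 0.57354605, 0.23056217]), 'ee_rot': array([-3.13995808e+00, -2.08188397e-04,  2.84674786e+00]), 'ft_force': array([-0.14172866, -0.67610391, -0.53995136]), 'torque': array([ 0.00533091,  0.02000183, -0.03431882]), 'grasp_force': 0.0, 'opening': 0.9998388548525832}
```

View pics/top0.png

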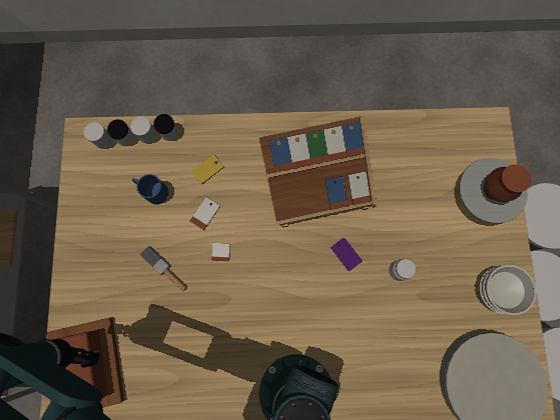

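View pics/side0.png

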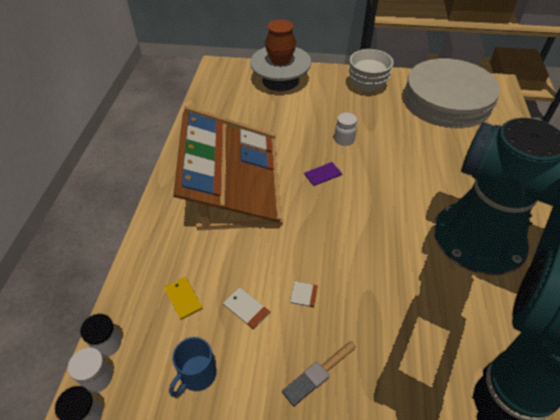

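In the top view (side view in brackets) there are three candidates for the tile.
- The white tile with a brown foot and a hole is at (206,212) [(246,307)].
- The yellow look-alike is at (209,169) [(183,297)].
- The short square without a hole is at (221,252) [(304,293)].

The first fits the description. For row2, the blue tile on the ledge at (337,190) fits, and the purple one at (346,254) is the look-alike. I'll confirm both in one enlarged crop.

Run:
```python
import cv2,numpy as np
t=cv2.imread("pics/top0.png"); s=cv2.imread("pics/side0.png")
def c(im,x,y,w,h,W,H): return cv2.resize(im[y:y+h,x:x+w],(W,H),interpolation=cv2.INTER_CUBIC)
a=np.vstack([c(t,255,110,125,120,417,400),c(t,180,190,75,40,375,200)[:, :417] if 0 else cv2.copyMakeBorder(c(t,180,190,75,40,375,200),0,0,0,42,0)])
b=np.vstack([c(s,170,100,120,130,369,400),cv2.copyMakeBorder(c(s,215,282,66,50,264,200),0,0,0,105,0)])
cv2.imwrite("pics/crop1.png",np.hstack([a,b]))
```

```text
(no output)
```

View pics/crop1.png

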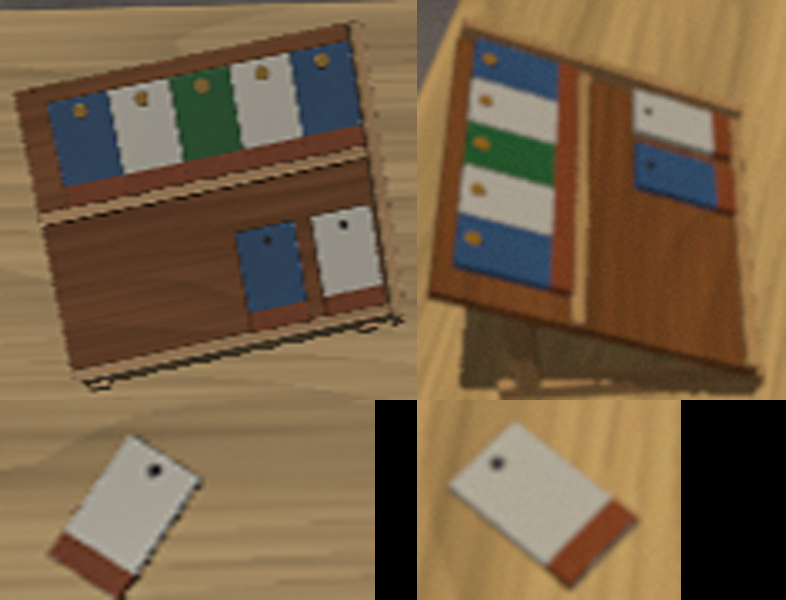

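The crop confirms both. The white tile with hole and brown foot lies on the bench, and white row1 and blue row2 are at the right end of the lower ledge. Next I'll cast rays for the corners and holes from both views.

```bash
cat > h.py <<'E'
import numpy as np, cv2
from bench import r
from scipy.spatial.transform import Rotation as Ro
P={n:r.camera_params(n) for n in("top","side")}
def ray(n,uv,z):
    p=P[n];R=cv2.Rodrigues(p["rvec"])[0];C=-R.T@np.ravel(p["tvec"])
    d=R.T@np.linalg.inv(p["mtx"])@[uv[0],uv[1],1.]
    return C+d*(z-C[2])/d[2]
def proj(n,X): p=P[n];return cv2.projectPoints(np.array(X,float).reshape(-1,1,3),p["rvec"],p["tvec"],p["mtx"],None)[0].reshape(-1,2)
s25,c25=np.sin(np.radians(25)),np.cos(np.radians(25))
def Rb(yaw): return Ro.from_euler('z',yaw).as_matrix()@np.array([[c25,0,-s25],[0,1,0],[s25,0,c25]])
def hb(x,z): return .05+x*s25+z*c25
E
cat > m.py <<'E'
from h import *
def T(x,y): return ((x+.5)/3.336-.5+255,(y+.5)/3.336-.5+110)
def S(x,y): return ((x-417+.5)/3.075-.5+170,(y+.5)/3.077-.5+100)
def t(x,y): return ((x+.5)/5-.5+180,(y-400+.5)/5-.5+190)
def s(x,y): return ((x-417+.5)/4-.5+215,(y-400+.5)/4-.5+282)
tt=[ray("top",t(*p),.009)[:2] for p in [(129,435),(202,481),(122,597),(48,553),(154,470)]]
ss=[ray("side",s(*p),.009)[:2] for p in [(449,485),(517,422),(637,520),(570,587),(497,463)]]
for a,b in zip(tt,ss): print(a.round(4),b.round(4))
m=(np.array(tt)+ss)/2
print("tile centre",m[:4].mean(0),"sizes",[np.linalg.norm(m[i]-m[(i+1)%4]).round(4) for i in range(4)])
v=m[0]+m[1]-m[2]-m[3]; print("yaw tile",np.arctan2(v[1],v[0]), "hole-centre",np.linalg.norm(m[4]-m[:4].mean(0)))
f={"UL":((.274,.165,0),(15,93),(431,295)),"upl":((.146,.165,.003),(42,226),(583,323)),"h1":((.087,None,.009),(343,224),(649,112)),"h2":((.087,None,.009),(267,240),(650,165)),"low":((0,.165,.006),(73,368),None),
"f1r":((0,None,.009),(386,303),None),"f2l":((0,None,.009),(252,330),(732,213))}
W={}
for k,(b,a,c) in f.items():
    z=hb(b[0],b[2]); w=[ray("top",T(*a),z)[:2]]+([ray("side",S(*c),z)[:2]] if c else [])
    W[k]=np.mean(w,0); print(k,[q.round(4) for q in w],round(z,3))
from scipy.optimize import least_squares
def res(p):
    o=np.array([p[0],p[1],.05]);R=Rb(p[2]);e=[]
    for k,(b,_,_) in f.items():
        d=R.T@(np.array([*W[k],hb(b[0],b[2])])-o)
        e.append(d[0]-b[0]); 
        if b[1] is not None: e.append(d[1]-b[1])
    return e
q=least_squares(res,[.6,-.05,0.1]).x; print("board",q,np.round(res(q),4))
o=np.array([q[0],q[1],.05])
for k in W: print(k,(Rb(q[2]).T@(np.array([*W[k],hb(f[k][0][0],f[k][0][2])])-o)).round(4))
E
python3 m.py
```

```text
[0.6374 0.287 ] [0.6382 0.2894]
[0.6038 0.237 ] [0.6058 0.2417]
[0.5252 0.2907] [0.5239 0.2982]
[0.5567 0.341 ] [0.556  0.3451]
[0.6124 0.2697] [0.6126 0.2712]
tile centre [0.58086306 0.29124661] sizes [np.float64(0.059), np.float64(0.0974), np.float64(0.0581), np.float64(0.0982)]
yaw tile -0.5969067937109448 hole-centre 0.037842182632891415
UL [array([0.7827, 0.0931]), array([0.7808, 0.1022])] 0.166
upl [array([0.6682, 0.0718]), array([0.6703, 0.0725])] 0.114
h1 [array([ 0.6681, -0.2198]), array([ 0.6675, -0.2177])] 0.095
h2 [array([ 0.654 , -0.1452]), array([ 0.6536, -0.1436])] 0.095
low [array([0.5406, 0.0458])] 0.055
f1r [array([ 0.5969, -0.2644])] 0.058
f2l [array([ 0.5733, -0.1309]), array([ 0.5751, -0.1271])] 0.058
board [ 0.5723676  -0.11448248  0.19576937] [-0.0015  0.0024  0.0002 -0.0008 -0.0015 -0.0009  0.0023 -0.0016 -0.0011
  0.0025]
UL [0.2725 0.1674 0.0007]
upl [0.1462 0.1642 0.0029]
h1 [ 0.0855 -0.1209  0.0097]
h2 [ 0.0861 -0.0452  0.0094]
low [0.0023 0.1634 0.0049]
f1r [-0.0011 -0.1519  0.0095]
f2l [ 0.0025 -0.0146  0.0078]
```

```bash
cat >> h.py <<'E'
B=np.array([.5724,-.1145,.05]); BY=.1958
RB=Rb(BY)@np.diag([-1,1,-1.])           # tool on the board: x down-slope, y along ledge, z into face
def down(yaw): return Ro.from_euler('xyz',[np.pi,0,yaw]).as_matrix()
def bp(x,y,z): return B+Rb(BY)@[x,y,z]
def rel(pos,R):
    s=r.observe(); R0=Ro.from_euler('xyz',s["ee_rot"]).as_matrix()
    print("shift",(R0.T@(np.array(pos)-s["position"])/.25).round(4),"turn",(Ro.from_matrix(R0.T@R).as_rotvec()/(np.pi/4)).round(4))
def st():
    s=r.observe();p=s["position"];print(round(s["time_s"],2),p.round(4),s["ee_rot"].round(4),"F",s["ft_force"].round(1),"op",round(s["opening"],3),"g",s["grasp_force"],"board",(Rb(BY).T@(p-B)).round(4))
E
python3 -c "
from h import *
rel([.581,.291,.10],down(2.545)); print(bp(.05,.043,.003),r.observe()['q'])"
```

```text
shift [-1.886  -0.6076  0.5228] turn [-2.100e-03  1.000e-04  3.842e-01]
[ 0.60724018 -0.06375212  0.07384984] [ 1.16089111e+00  3.59393698e-01  1.51132126e+00  2.00357958e-05
  1.27252537e+00 -1.15066498e-01]
```

```bash
python3 -m inch '[[0.1,-0.95,-0.3,0.2,0,0,0.38],[0.1,-0.95,-0.3,0.2,0,0,0.38],[0.1,-0.95,-0.3,0.2,0,0,0.38],[0.1,-0.95,-0.3,0.2,0,0,0.38],[0.1,-0.95,-0.3,0.2,0,0,0.38],[0.1,-0.95,-0.3,0.2,0,0,0.38]]' 20; python3 -c "
from h import *
rel([.581,.291,.08],down(2.545))"
```

```text
time_s: 0.85
position: [0.3796, 0.4331, 0.1809]
ee_rot: [-3.141, -0.001, 2.547]
ft_force: [-0.5, 0.0, -0.4]
opening: 0.899
grasp_force: 0.0
shift [-0.9861 -0.0189  0.403 ] turn [-0.0013 -0.001   0.0024]
```

```bash
python3 -m inch '[[0.1,-0.986,-0.019,0.4,0,0,0],[0.1,-0.986,-0.019,0.4,0,0,0],[0.1,-0.986,-0.019,0.4,0,0,0],[0.1,-0.986,-0.019,0.4,0,0,0],[0.1,-0.986,-0.019,0.4,0,0,0],[0.1,-0.986,-0.019,0.4,0,0,0],[0.1,-0.986,-0.019,0.4,0,0,0]]'
python3 - <<'E'
from h import *
im=r.camera("side");im2=r.camera("top")
def c(im,x,y,w,h): return cv2.resize(im[y:y+h,x:x+w,::-1],(400,400),interpolation=cv2.INTER_CUBIC)
cv2.imwrite("pics/hov.png",np.hstack([c(im,190,240,120,120),c(im2,150,160,120,120)])); rel([.581,.291,.01],down(2.545)); print(proj("side",[.581,.291,.009]))
E
```

```text
time_s: 1.72
position: [0.58, 0.2934, 0.082]
ee_rot: [3.141, -0.001, 2.55]
ft_force: [-0.2, 0.6, 1.9]
opening: 0.9
grasp_force: 0.0
shift [-0.0074 -0.006   0.2888] turn [0.0008 0.0001 0.0071]
[[246.16094117 306.171354  ]]
```

View pics/hov.png

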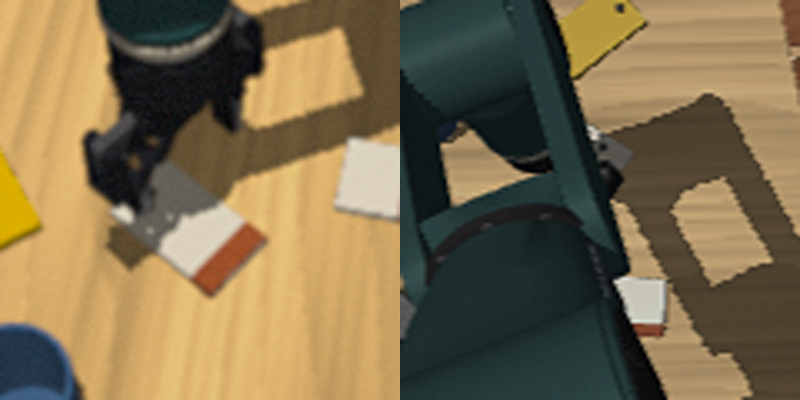

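The side view shows the open fingers straddling the tile, with the tile at crop (185,230). The arm hides it in the top view. Now I'll descend and feel for the bench.

```bash
python3 -m inch '[[0.1,-0.007,-0.006,0.15,0,0,0],[0.1,-0.007,-0.006,0.24,0,0,0],[0.1,-0.007,-0.006,0.28,0,0,0],[0.1,-0.007,-0.006,0.3,0,0,0],[0.1,-0.007,-0.006,0.308,0,0,0],[0.1,-0.007,-0.006,0.308,0,0,0]]'; python3 -m inch '[[0.1,0,0,0.01,0,0,0],[0.1,0,0,0.01,0,0,0]]';python3 -m inch '[[0.1,0,0,0.01,0,0,0],[0.1,0,0,0.01,0,0,0]]'
```

```text
time_s: 2.58
position: [0.5826, 0.2896, 0.005]
ee_rot: [3.141, 0.001, 2.548]
ft_force: [0.5, 0.5, 0.1]
opening: 0.9
grasp_force: 0.0
time_s: 2.82
position: [0.5822, 0.2893, 0.0019]
ee_rot: [3.142, 0.0, 2.548]
ft_force: [-0.5, -1.2, 0.8]
opening: 0.904
grasp_force: 0.0
time_s: 3.08
position: [0.5819, 0.2892, -0.001]
ee_rot: [-3.141, -0.0, 2.548]
ft_force: [0.2, 0.1, -0.4]
opening: 0.901
grasp_force: 0.0
```

```bash
for i in 1 2 3; do python3 -m inch '[[0.1,0,0,0.008,0,0,0],[0.1,0,0,0.008,0,0,0]]' | grep -E "posi|ft"; done
```

```text
position: [0.582, 0.2893, -0.0029]
ft_force: [0.2, 0.1, -0.2]
position: [0.582, 0.2893, -0.0049]
ft_force: [0.5, 0.4, 0.5]
position: [0.582, 0.2893, -0.0069]
ft_force: [0.3, 1.4, 0.2]
```

```bash
python3 -m inch '[[0.1,0,0,-0.014,0,0,0],[0.2,0,0,-0.014,0,0,0],[0.3,0,0,-0.014,0,0,0],[0.4,0,0,-0.014,0,0,0],[0.45,0,0,-0.014,0,0,0],[0.45,0,0,-0.014,0,0,0]]' 35
```

```text
time_s: 4.58
position: [0.5825, 0.2896, -0.0026]
ee_rot: [3.141, 0.001, 2.548]
ft_force: [-0.7, 1.3, 6.2]
opening: 0.66
grasp_force: 37.6
```

```bash
python3 -m inch '[[0.5,0,0,-0.02,0,0,0],[0.5,0,0,-0.1,0,0,0],[0.5,0,0,-0.25,0,0,0],[0.5,0,0,-0.4,0,0,0],[0.5,0,0,-0.5,0,0,0],[0.5,0,0,-0.5,0,0,0]]'
python3 - <<'E'
from h import *
im=r.camera("side")
cv2.imwrite("pics/lift.png",cv2.resize(im[170:330,170:330,::-1],(560,560),interpolation=cv2.INTER_CUBIC))
st();rel(bp(.05,.045,.08),RB)
E
```

```text
time_s: 5.32
position: [0.584, 0.29, 0.1251]
ee_rot: [3.137, 0.003, 2.548]
ft_force: [0.3, 1.0, -1.2]
opening: 0.667
grasp_force: 37.8
5.38 [0.5827 0.2896 0.1232] [3.1396e+00 1.5000e-03 2.5484e+00] F [-0.2  0.2 -0.5] op 0.66 g 37.79420256614685 board [0.1114 0.3943 0.0288]
shift [-0.7741 -1.2036 -0.083 ] turn [-0.2175 -0.5234 -0.9885]
```

View pics/lift.png

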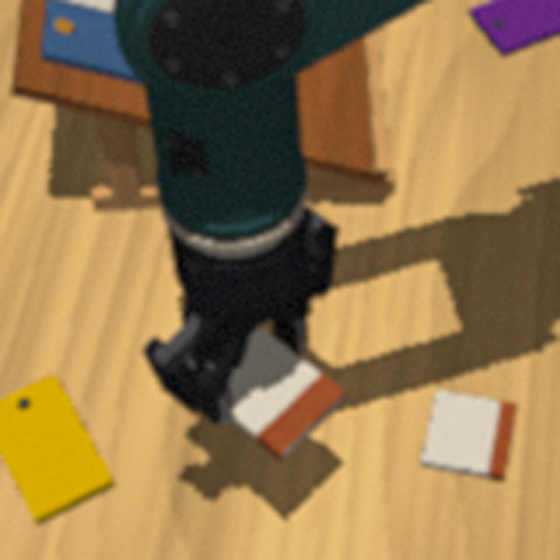

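The tile is held level, with its foot edge at crop (343,395)-(280,452). I'll work out where it sits in the hand.

Run:
```python
from h import *
s=r.observe();R0=Ro.from_euler('xyz',s["ee_rot"]).as_matrix()
for c in [(343,395),(280,452)]:
    w=ray("side",((c[0]+.5)/3.5-.5+170,(c[1]+.5)/3.5-.5+170),.135); print(R0.T@(w-s["position"]))
tr=Ro.from_euler('z',2.545-np.pi).as_matrix()@[-.05,0,0]
print("expected foot from first measurement",R0.T@(np.array([.5809,.2912,0])+tr-s["position"]))
```

```text
[ 0.05117198 -0.02581404 -0.0119523 ]
[ 0.04934631  0.02812748 -0.01184306]
expected foot from first measurement [0.05262874 0.00024337 0.12309727]
```

```bash
python3 -m inch '[[0.5,-0.2,-0.2,-0.15,0,0,0],[0.5,-0.35,-0.4,-0.15,-0.05,-0.12,-0.22],[0.5,-0.35,-0.6,-0.15,-0.1,-0.25,-0.45],[0.5,-0.35,-0.7,-0.15,-0.16,-0.38,-0.7],[0.5,-0.35,-0.7,-0.15,-0.217,-0.523,-0.98],[0.5,-0.35,-0.7,-0.15,-0.217,-0.523,-0.98],[0.5,-0.35,-0.7,-0.15,-0.217,-0.523,-0.98]]'; python3 -c "
from h import *
st();rel(bp(.058,.045,.06),RB)"
```

```text
time_s: 6.25
position: [0.5538, 0.0947, 0.1572]
ee_rot: [3.139, 0.428, -2.957]
ft_force: [0.3, 1.2, -1.1]
opening: 0.666
grasp_force: 38.2
6.25 [0.5538 0.0947 0.1572] [ 3.1386  0.4282 -2.9566] F [ 0.3  1.2 -1.1] op 0.666 g 38.18442463874817 board [0.0656 0.2089 0.0876]
shift [ 0.0231 -0.6555  0.1118] turn [-0.002  -0.0103 -0.0125]
```

```bash
python3 -m inch '[[0.5,0.023,-0.2,0.0,0,-0.005,-0.012],[0.5,0.023,-0.42,0.05,0,-0.01,-0.012],[0.5,0.023,-0.6,0.11,0,-0.01,-0.012],[0.5,0.023,-0.655,0.11,0,-0.01,-0.012],[0.5,0.023,-0.655,0.11,0,-0.01,-0.012],[0.5,0.023,-0.655,0.11,0,-0.01,-0.012]]'
python3 - <<'E'
from h import *
st();rel(bp(.058,.045,.015),RB)
im=r.camera("side");im2=r.camera("top")
def c(im,x,y,w,h): return cv2.resize(im[y:y+h,x:x+w,::-1],(400,400),interpolation=cv2.INTER_CUBIC)
cv2.imwrite("pics/hov2.png",np.hstack([c(im,170,100,120,120),c(im2,260,110,120,120)]))
E
```

```text
time_s: 7.0
position: [0.5932, -0.0628, 0.1316]
ee_rot: [-3.14, 0.44, -2.943]
ft_force: [-0.0, -0.1, -1.8]
opening: 0.669
grasp_force: 38.3
7.0 [ 0.5932 -0.0628  0.1316] [-3.1397  0.4401 -2.9425] F [-0.  -0.1 -1.8] op 0.669 g 38.254274725914 board [0.0621 0.0467 0.0611]
shift [ 0.017  -0.0066  0.1844] turn [-0.0007  0.0048  0.0038]
```

View pics/hov2.png

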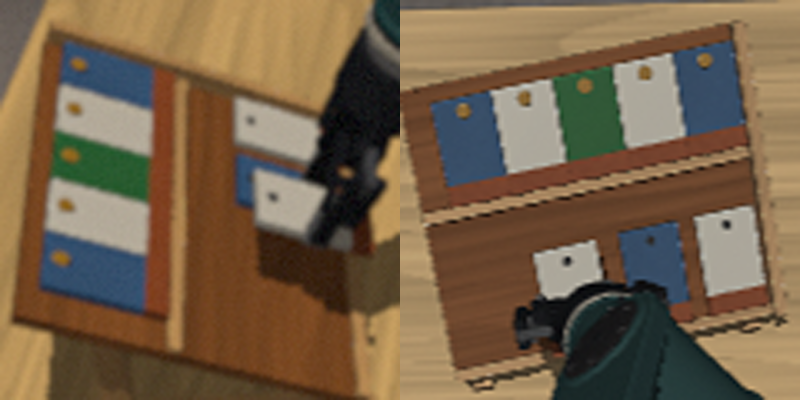

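The tile hangs parallel above the board, left of row2, with its hole at top crop (567,261). I'll check that against the expected position and then lower it.

```bash
python3 - <<'E'
from h import *
o=lambda x,y:((x-400+.5)/3.3333-.5+260,(y+.5)/3.3333-.5+110)
w=ray("top",o(567,261),hb(.098,.073));print("hole in board",Rb(BY).T@(w-B))
w=ray("top",o(651,240),hb(.087,.009));print("row2 hole",Rb(BY).T@(w-B))
E
python3 -m inch '[[0.5,0.012,-0.006,0.06,0,0.004,0.004],[0.5,0.012,-0.006,0.12,0,0.004,0.004],[0.5,0.012,-0.006,0.17,0,0.004,0.004],[0.5,0.012,-0.006,0.2,0,0.004,0.004],[0.5,0.012,-0.006,0.21,0,0.004,0.004],[0.5,0.012,-0.006,0.21,0,0.004,0.004]]'; python3 -c "
from h import *
st()"
```

```text
hole in board [0.09584619 0.04598718 0.07400434]
row2 hole [ 0.08579127 -0.046796    0.00956364]
time_s: 7.85
position: [0.6135, -0.0621, 0.0829]
ee_rot: [-3.14, 0.438, -2.946]
ft_force: [-0.3, 0.5, -1.5]
opening: 0.662
grasp_force: 38.2
7.85 [ 0.6135 -0.0621  0.0829] [-3.1397  0.4381 -2.946 ] F [-0.3  0.5 -1.5] op 0.662 g 38.240001797676086 board [0.0597 0.0434 0.0085]
```

```bash
for i in 1 2 3 ; do python3 -m inch '[[0.5,0,0,0.006,0,0,0],[0.5,0,0,0.012,0,0,0],[0.5,0,0,0.012,0,0,0]]' >/dev/null; python3 -c "
from h import *
st()"; done
```

```text
8.22 [ 0.6148 -0.0619  0.0805] [-3.1395  0.4385 -2.946 ] F [-0.  -0.2 -1. ] op 0.666 g 38.24024140834808 board [0.0598 0.0434 0.0057]
8.6 [ 0.616  -0.0615  0.0774] [-3.1397  0.438  -2.9459] F [-0.1 -0.9 -1.6] op 0.664 g 38.240559697151184 board [0.0597 0.0435 0.0025]
8.97 [ 0.6172 -0.0613  0.0747] [-3.1397  0.4381 -2.9459] F [-0.  -0.4 -1.8] op 0.665 g 38.24002683162689 board [ 0.0597  0.0435 -0.0005]
```

```bash
for i in 1 2 3 ; do python3 -m inch '[[0.5,0,0,0.003,0,0,0],[0.5,0,0,0.005,0,0,0],[0.5,0,0,0.005,0,0,0]]' >/dev/null; python3 -c "
from h import *
st()"; done
```

```text
9.35 [ 0.6177 -0.0612  0.0737] [-3.1396  0.4382 -2.9459] F [ 0.5  0.1 -1.5] op 0.664 g 38.24050962924957 board [ 0.0597  0.0435 -0.0017]
9.72 [ 0.6183 -0.0611  0.0726] [-3.1396  0.4382 -2.9459] F [ 0.4  0.1 -0.8] op 0.662 g 38.24246942996979 board [ 0.0598  0.0434 -0.0029]
10.1 [ 0.6184 -0.0611  0.0724] [-3.1393  0.4389 -2.9458] F [-8.7 -1.3 13.1] op 0.664 g 39.86126661300659 board [ 0.0598  0.0435 -0.0031]
```

```bash
python3 -m inch '[[0.5,0,0,-0.002,0,0,0],[0.5,0.008,0,-0.002,0,0,0],[0.5,0.016,0,-0.002,0,0,0],[0.5,0.022,0,-0.002,0,0,0],[0.5,0.022,0,-0.002,0,0,0]]' >/dev/null; python3 -c "
from h import *
st()";  for i in 1 2 3; do python3 -m inch '[[0.5,0.004,0,0,0,0,0],[0.5,0.006,0,0,0,0,0],[0.5,0.006,0,0,0,0,0]]' >/dev/null; python3 -c "
from h import *
st()"; done
```

```text
10.72 [ 0.6155 -0.0626  0.0711] [-3.1378  0.4416 -2.9459] F [0.2 0.3 8.4] op 0.665 g 39.06816244125366 board [ 0.0564  0.0425 -0.0031]
11.1 [ 0.6144 -0.063   0.0705] [-3.1375  0.4419 -2.9459] F [0.1 0.  7.7] op 0.661 g 39.06643331050873 board [ 0.0551  0.0423 -0.003 ]
11.47 [ 0.6132 -0.0634  0.0699] [-3.1373  0.4421 -2.9459] F [-0.1  0.2  7.1] op 0.664 g 39.064791798591614 board [ 0.0537  0.0422 -0.0031]
11.85 [ 0.6119 -0.0637  0.0693] [-3.1372  0.4421 -2.9459] F [0.7 0.6 6.9] op 0.666 g 39.068580865859985 board [ 0.0523  0.0422 -0.003 ]
```

```bash
for i in 1 2 3; do python3 -m inch '[[0.5,0.003,0,0,0,0,0],[0.5,0.005,0,0,0,0,0],[0.5,0.005,0,0,0,0,0]]' >/dev/null; python3 -c "
from h import *
st()"; done
```

```text
12.22 [ 0.6115 -0.0638  0.0691] [-3.1372  0.443  -2.9461] F [3.  2.2 8.1] op 0.661 g 38.93762469291687 board [ 0.0517  0.0421 -0.003 ]
12.6 [ 0.6114 -0.0639  0.0691] [-3.1373  0.4445 -2.9465] F [6.5 5.2 7.4] op 0.666 g 38.736353516578674 board [ 0.0517  0.042  -0.003 ]
12.97 [ 0.6114 -0.064   0.0691] [-3.1372  0.4461 -2.9466] F [9.  7.3 7.5] op 0.667 g 38.561856150627136 board [ 0.0517  0.0419 -0.003 ]
```

```bash
python3 -m inch '[[0.5,-0.006,0,0,0,0,0],[0.5,-0.006,0,0,0,0,0],[0.3,-0.006,0,0,0,0,0],[0.22,-0.006,0,0,0,0,0],[0.2,-0.006,0,0,0,0,0],[0.2,-0.006,0,0,0,0,0]]' 20; python3 -m inch '[[0.2,0,0,-0.04,0,0,0],[0.2,0,0,-0.1,0,0,0],[0.2,0,0,-0.25,0,0,0],[0.2,0,0,-0.3,0,0,0],[0.2,0,0,-0.3,0,0,0]]'
python3 - <<'E'
from h import *
st();rel(bp(.05,.13,.07),RB)
im=r.camera("side");im2=r.camera("top")
def c(im,x,y,w,h): return cv2.resize(im[y:y+h,x:x+w,::-1],(400,400),interpolation=cv2.INTER_CUBIC)
cv2.imwrite("pics/rel.png",np.hstack([c(im,170,100,120,120),c(im2,260,110,120,120)]))
E
```

```text
time_s: 13.72
position: [0.6073, -0.0631, 0.0664]
ee_rot: [-3.14, 0.438, -2.946]
ft_force: [-0.6, 0.6, 0.2]
opening: 0.799
grasp_force: 0.0
time_s: 14.35
position: [0.5768, -0.0697, 0.1361]
ee_rot: [-3.138, 0.441, -2.945]
ft_force: [-0.4, 0.6, 0.1]
opening: 0.8
grasp_force: 0.0
14.35 [ 0.5768 -0.0697  0.1361] [-3.1378  0.4405 -2.9454] F [-0.4  0.6  0.1] op 0.8 g 0.0 board [0.0483 0.0431 0.0726]
shift [-0.0071  0.3477  0.009 ] turn [-0.0046  0.0053  0.0004]
```

View pics/rel.png

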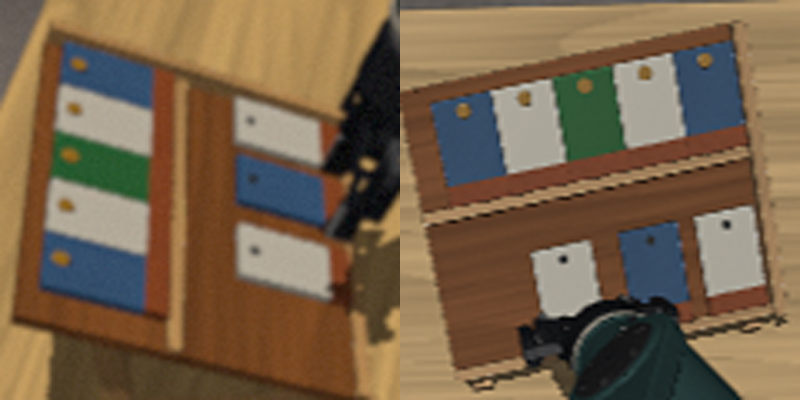

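The tile lies flat and square with its foot on the ledge, about 30 mm left of row2 (top crop hole at (563,259)). Next I'll shut the fingers, go round to its left edge and push.

```bash
python3 -m inch '[[0.6,0.01,0.12,0,0,0,0],[1,0.012,0.23,0,0,0,0],[1,0.012,0.26,0,0,0.005,0],[1,0.012,0.26,0,0,0.005,0],[1,0.012,0.26,0.1,0,0.005,0],[1,0.012,0.26,0.2,0,0.005,0],[1,0.012,0.26,0.2,0,0.005,0],[1,0.012,0.26,0.2,0,0.005,0]]'; python3 -c "
from h import *
st();rel(bp(.045,.108,.004),RB)"
```

```text
time_s: 15.45
position: [0.5822, -0.0026, 0.0882]
ee_rot: [-3.14, 0.434, -2.946]
ft_force: [-0.4, -0.2, 0.4]
opening: -0.001
grasp_force: 0.0
15.45 [ 0.5822 -0.0026  0.0882] [-3.1395  0.4343 -2.9464] F [-0.4 -0.2  0.4] op -0.001 g 0.0 board [0.0446 0.1079 0.0214]
shift [-0.0016  0.0006  0.0695] turn [-0.0029 -0.0026 -0.0007]
```

```bash
python3 -m inch '[[1,0,0,0.04,0,0,0],[1,0,0,0.06,0,0,0],[1,0,0,0.07,0,0,0],[1,0,0,0.07,0,0,0]]'; python3 -m inch '[[1,0,-0.014,0,0,0,0],[1,0,-0.028,0,0,0,0],[1,0,-0.042,0,0,0,0],[1,0,-0.056,0,0,0,0],[1,0,-0.07,0,0,0,0],[1,0,-0.08,0,0,0,0],[1,0,-0.09,0,0,0,0],[1,0,-0.1,0,0,0,0]]';python3 -c "
from h import *
st()"
```

```text
time_s: 15.95
position: [0.5892, -0.0005, 0.072]
ee_rot: [-3.14, 0.434, -2.946]
ft_force: [-0.4, -0.9, 0.5]
opening: 0.002
grasp_force: 0.0
time_s: 16.95
position: [0.5941, -0.0252, 0.0721]
ee_rot: [-3.14, 0.434, -2.946]
ft_force: [-0.5, 0.0, 0.1]
opening: 0.001
grasp_force: 0.0
16.95 [ 0.5941 -0.0252  0.0721] [-3.1397  0.4342 -2.946 ] F [-0.5  0.   0.1] op 0.001 g 0.0 board [0.0444 0.0833 0.0037]
```

```bash
for i in 1 2; do python3 -m inch '[[1,0,-0.01,0,0,0,0],[1,0,-0.02,0,0,0,0],[1,0,-0.03,0,0,0,0],[1,0,-0.04,0,0,0,0],[1,0,-0.04,0,0,0,0]]'>/dev/null;python3 -c "
from h import *
st()"; done
```

```text
17.57 [ 0.5961 -0.0352  0.0722] [-3.1394  0.4344 -2.946 ] F [0.9 0.5 0.6] op -0.002 g 0.0 board [0.0445 0.0732 0.0038]
18.2 [ 0.5982 -0.0452  0.0722] [-3.1392  0.4345 -2.9461] F [ 0.4 -0.8  1. ] op 0.004 g 0.0 board [0.0445 0.063  0.0038]
```

Run:
```python
from h import *
im=r.camera("side");im2=r.camera("top")
def c(im,x,y,w,h): return cv2.resize(im[y:y+h,x:x+w,::-1],(400,400),interpolation=cv2.INTER_CUBIC)
cv2.imwrite("pics/push.png",np.hstack([c(im,190,110,100,100),c(im2,275,130,100,100)]))
```

```text
(no output)
```

View pics/push.png

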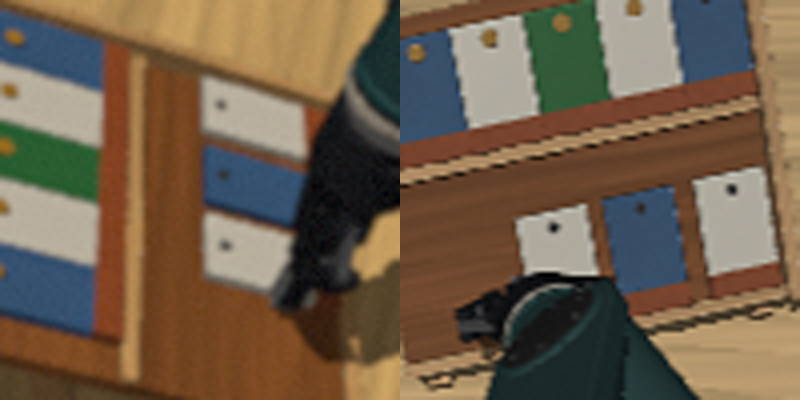

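The push works: the tile now stands about 15 mm from row2 (hole at top crop (554,227)), still square. I'll carry on slowly.

```bash
for i in 1 2 3; do python3 -m inch '[[1,0,-0.009,0,0,0,0],[1,0,-0.018,0,0,0,0],[1,0,-0.027,0,0,0,0],[1,0,-0.036,0,0,0,0],[1,0,-0.036,0,0,0,0]]'>/dev/null;python3 -c "
from h import *
st()"; done
```

```text
18.93 [ 0.5999 -0.054   0.0722] [-3.1392  0.4344 -2.9461] F [-0.5 -0.1  0.4] op 0.001 g 0.008683690102770925 board [0.0445 0.054  0.0038]
19.55 [ 0.6015 -0.0626  0.0722] [-3.1393  0.4344 -2.946 ] F [-0.2  1.3  0.3] op 0.004 g 0.41269789449870586 board [0.0444 0.0452 0.0038]
20.18 [ 0.6033 -0.0716  0.0722] [-3.1392  0.4344 -2.9461] F [ 0.6  0.9 -1.2] op 0.001 g 0.25648497976362705 board [0.0444 0.036  0.0038]
```

```bash
for i in 1 2 3 4 5; do python3 -m inch '[[1,0,-0.004,0,0,0,0],[1,0,-0.008,0,0,0,0],[1,0,-0.01,0,0,0,0],[1,0,-0.01,0,0,0,0]]'>/dev/null;python3 -c "
from h import *
st()"; done
```

```text
20.68 [ 0.6036 -0.0737  0.0722] [-3.1396  0.4342 -2.9459] F [0.5 0.6 0.7] op -0.001 g 0.6634357385337353 board [0.0444 0.0339 0.0038]
21.18 [ 0.6042 -0.0762  0.0722] [-3.1395  0.4342 -2.9459] F [-0.6  0.4 -0.9] op 0.001 g 0.4963373579084873 board [0.0444 0.0314 0.0038]
21.68 [ 0.6046 -0.0785  0.0722] [-3.1397  0.4342 -2.9459] F [-0.7  2.2  0.5] op 0.002 g 1.0537555441260338 board [0.0444 0.029  0.0038]
22.18 [ 0.6051 -0.0809  0.0722] [-3.14    0.4341 -2.946 ] F [-0.4  3.8 -0.3] op 0.003 g 1.5751472488045692 board [0.0444 0.0266 0.0038]
22.68 [ 0.605  -0.0811  0.0722] [ 3.1393  0.4333 -2.9458] F [ 0.9 10.9  2.2] op -0.004 g 5.524834245443344 board [0.0442 0.0264 0.0038]
```

```bash
python3 -m inch '[[1,0,-0.003,0,0,0,0],[1,0,-0.006,0,0,0,0],[1,0,-0.006,0,0,0,0]]';python3 -m inch '[[1,0,0.015,0,0,0,0],[1,0,0.05,0,0,0,0],[1,0,0.1,0,0,0,0],[1,0,0.1,-0.2,0,0,0],[1,0,0.1,-0.4,0,0,0],[1,0.3,0.6,-0.6,0,0,0],[1,0.6,0.9,-0.6,0,0,0],[1,0.6,0.9,-0.6,0,0,0]]'
python3 - <<'E'
from h import *
st()
im=r.camera("side");im2=r.camera("top")
def c(im,x,y,w,h): return cv2.resize(im[y:y+h,x:x+w,::-1],(400,400),interpolation=cv2.INTER_CUBIC)
cv2.imwrite("pics/done.png",np.hstack([c(im,205,110,80,80),c(im2,300,150,80,80)]))
E
```

```text
time_s: 23.05
position: [0.605, -0.0813, 0.0722]
ee_rot: [3.137, 0.433, -2.946]
ft_force: [2.4, 16.6, 3.1]
opening: 0.001
grasp_force: 7.8
time_s: 24.05
position: [0.4179, 0.0546, 0.1535]
ee_rot: [-3.139, 0.436, -2.947]
ft_force: [-0.4, 0.5, -1.5]
opening: 0.002
grasp_force: 0.0
24.05 [0.4179 0.0546 0.1535] [-3.1392  0.4362 -2.9471] F [-0.4  0.5 -1.5] op 0.002 g 0.0 board [-0.0638  0.1959  0.144 ]
```

View pics/done.png

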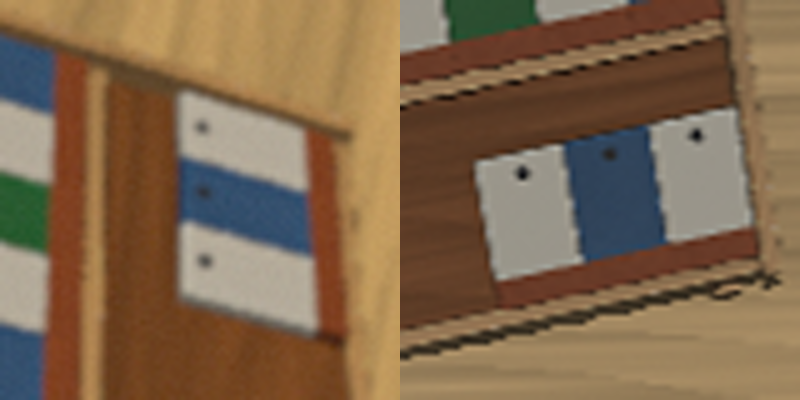

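All three tiles stand edge to edge against the stop. The holes are collinear at top crop (522,173), (610,154) and (697,135), and the feet form one line on the ledge. The arm is clear, so I'm handing in.

```bash
python3 -c "
from bench import r
print(r.hand_in())"
```

```text
the job is handed in; nothing more can be done
None
```

The test tile is on the lower ledge, hole up and lying flat, and the last picture shows all three tiles edge to edge against the end stop. I handed the job in at about 24 s, and no verdict came back.

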